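# Make up the batch weight, then hold the packing chest open

## Robot

A 6-joint arm with a two-finger parallel gripper is mounted at the origin on the work surface. World frame = base frame: x ahead of the robot, y to its left, z up, the work surface at z = 0. Lengths are in m, angles in degrees, forces in N, time in s.
With the tool pointing down it reaches from about 0.4 to 0.825 m from the base axis. Payload 7 kg.
Tool frame: the origin (TCP) lies between the finger pads; the fingertips stand 19 mm ahead of it and the grasp point (between the pads) is the TCP; z points along the fingers, y is the line along which they close (so a half turn about z gives the same grasp; the last joint's range is limited). The gripper opens to 88 mm and grips with 3 to 60 N. Pads are 19 mm wide; open, the fingers measure 130 mm over their backs; the gripper's body (78 mm by 193 mm) begins 47 mm behind the grasp point.
Start: joints at [-49.498, 20.546, 0.682, 0, -70.136, -16.507], TCP at [0.274, -0.617, 0.246] pointing down, gripper open.
Joint ranges: [-176.03, 176.03], [-82.01, 121.73], [-58.28, 71.71], [-173.87, 95.51], [-174.79, -0.11], [-173.66, 173.66]. Speed limits (degrees/s): [136.94, 136.94, 172.46, 180, 180, 180].

## Interface

Orientations are given as [roll, pitch, yaw] about the fixed x, y, z axes, in that order (R = Rz(yaw) Ry(pitch) Rx(roll)).
In Python, from plant import r gives the robot as it stands. The module is installed in compiled form; this text tells all that it offers.
- The arm moves only by the shell command python3 -m pendant 'ROWS' [OPENING] [FORCE]. ROWS is JSON, a list of rows, each a list of 6 numbers: the shift along the tool's x, y, z in mm, then the turn, a rotation vector about the tool's x, y, z in rad. In form: [[tx, ty, tz, wx, wy, wz], ...]. A call has 1 to 20 rows; each row is the pose to reach, as a shift and turn from the pose commanded when the call began, along the tool's axes at that moment; what a row does not reach only later rows make up. A row lasts 1/8 s, in which the tool goes at most 62.5 mm and 10.7 degrees, less where a joint would pass 70% of its speed; a pose out of reach is approached as far as the arm can. A call with a gripper value outside its range is refused whole. OPENING is the finger opening in mm, from 0 to 87.6, set as the call begins (- or left out, the last holds). The fingers move at their own pace and stop on an object; FORCE is the grip in N (left out, the last holds). Time passes only in rows, so rows that repeat a pose let the fingers close. It gives the time, the measured TCP pose, the force, the opening and the grip force at its end, in the units of the state.
- r.get_state(): the state, without advancing time (a new reading comes with each control period).
- r.capture(name): name is "scene" or "side" or "wrist"; returns the picture (420x560x3 uint8, red, green, blue); there is no depth.
- r.camera_params(name): a dict with "mtx" (3x3 intrinsics, pixels), "rvec" (rotation vector, rad) and "tvec" (3), from world to camera coordinates, as OpenCV has them; the wrist camera has in their place "mount" (4x4, takes a point from camera to tool coordinates, whose origin is the TCP and whose axes are the flange's). Camera axes: x right, y down, z forward; pixel columns grow to the right and rows downward; lengths in m; the calibration is good to about 2 mm. A picture is of the moment at which its call begins: read the wrist's pose just before it. camera_params takes no time and is no camera call.
- r.close_job(): hands the job in; it is judged then, once.
The state is a dict: "time_s": time; "joints": joint angles; "qd": joint speeds; "joint_torque": joint torques, N m; "tcp_pos": TCP position; "eef_rot": TCP orientation; "contact_force": force on the tool from outside, world axes, zero at the start; "moment": the same for the moment, N m; "gripper_width": finger opening in m; "gripper_force": force on a finger pad.
Only numpy, scipy, OpenCV 4.12 (cv2) and the standard library are available. Lean on these libraries where they do the work, as an engineer would, in place of code of your own. Each camera call takes 0.05 s, during which the arm holds its last target. There are 200 camera calls.

## Task

Bring the batch on the spring scale up to weight: a big ornament is already clipped to the pan; set small terracotta ornaments from the table on the pan beside it until the red pointer rests inside the green band, with the robot touching neither the scale nor the ornaments. Then lift the packing chest's green lid with the gripper and hold it still, open at 45 degrees, so that a colleague across the table can pack the batch; the program finishes while the gripper is still holding the lid, and nothing else may prop it. Keep the lid shut until the weight is right and leave the other things on the table where they are.

Things in the scene. Friction and masses are not known exactly. Their poses are not given: they have to be found in the camera images.
- pan (a joint): how far the spring scale's pan has sunk, in m (0 with nothing on it, grows downward, stop at 0.066). About 1 mm per 10 g, no friction, settles in under 1 s. The pointer is in the green band from 0.042 to 0.056.
- pan_center (a point): centre of the top face of the scale's aluminium pan (inside 144 x 214 mm along its x and y, rim 8 mm high; top face 118 mm above the table at joint value 0). x and y along the pan's sides, z up. The blue base below is fixed. The scale may stand on either side of the table.
- gauge (a point): middle of the green band (14 mm high) on the scale's white gauge post, which stands fixed beyond the pan's +y edge (132 mm along y and 55 mm along x from the pan's centre; 10 x 34 mm, top 132 mm above the table). A red pointer level with the pan's top face moves down along the post with the pan; black ticks every 10 mm.
- big_mid (a point): big terracotta ornament clipped fast to the pan near its -y end (62 mm from the centre): a dome 80 mm across and 42 mm high with a round grip 24 mm across on it, 75 mm high in all, weight unknown (about 230 to 380 g). It cannot be taken off. Point half-way up, on its axis. The rest of the pan is free.
- lid (a joint): opening angle of the chest's lid, in rad: 0 shut, 0.785 is 45 degrees, stop at 1.75. Weighs 200 to 400 g, hinge almost free: it falls shut when let go below about 1.5 rad.
- lid_hinge (a point): middle of the hinge line of the packing chest's green lid, at its underside. The fixed plywood chest is 220 (x) x 240 (y) x 100 mm high; the hinge is its robot-side top edge. Axes turn with the lid: y along the hinge, x across the lid away from the robot (220 mm to the free edge), z out of its top face. Lid 8 mm thick. Opening, the free edge rises and comes towards the robot.
- lid_knob (a point): grip point of the lid's upright wooden knob, a cylinder 22 mm across and 36 mm tall on the lid's top face; the point is on its axis, 22 mm above that face and 14 mm below the knob's end, 165 mm from the hinge along the lid's x and 30 mm along its z. Axes as the lid's.
- small0_mid (a point): small terracotta ornament standing on the table, one of three alike: dome 56 mm across and 28 mm high with an upright round grip 20 mm across on it (from 28 to 62 mm above its foot), 62 mm high in all, 110 to 130 g. Point half-way up (31 mm above its foot), on its axis.
- small1_mid (a point): small terracotta ornament standing on the table, one of three alike: dome 56 mm across and 28 mm high with an upright round grip 20 mm across on it (from 28 to 62 mm above its foot), 62 mm high in all, 110 to 130 g. Point half-way up (31 mm above its foot), on its axis.
- small2_mid (a point): small terracotta ornament standing on the table, one of three alike: dome 56 mm across and 28 mm high with an upright round grip 20 mm across on it (from 28 to 62 mm above its foot), 62 mm high in all, 110 to 130 g. Point half-way up (31 mm above its foot), on its axis.
- scissors: scissors, beige plastic rings and steel blades, about 180 mm long, 12 mm high, lying on the table; bystander.
- tape: blue tape roll lying flat, 90 mm across, 18 mm high; bystander; origin at the centre of its underside.
- dish: shallow grey dish, 80 mm across, 30 mm high; bystander; origin at the centre of its underside.
- glue: small glue bottle with orange cap, 48 mm across, 100 mm high; bystander; origin at the centre of its underside.
- cup: blue ceramic mug, 76 mm across, 80 mm high; bystander; origin at the centre of its underside.
- brush: paint brush lying on the table; bystander.
Not all that is in view belongs to the job. What is shaped like the part that bears small1_mid but black or turquoise is not meant.

How it is judged:
By the outcome, as a careful person would: the job done as asked, in the order asked, and still so for the second after the job is handed in, while the arm keeps its last pose, push and grip.
It also fails if it takes over 72 s, if anything falls off the work surface, if the arm or the gripper's body presses on something with over 40 N, if the wrist force passes 120 N, or if a joint passes its speed limit or range.

## Working session

There is one attempt and no reset: what is moved stays moved. The work goes in short steps, Python scripts to look and compute and a shell command to move; the robot and the scene stay as the last step left them, time stands still between calls to the robot, and variables do not carry over. Pictures are saved under pics/ and viewed, at most 11 in all, crops included, and the job is handed in when it is done.

```bash
mkdir -p pics
cat > h.py <<'E'
import numpy as np, cv2
from plant import r
from scipy.spatial.transform import Rotation as R
def P(name,st=None):
    c=r.camera_params(name); K=np.array(c["mtx"])
    if "mount" in c:
        T=np.eye(4); T[:3,:3]=R.from_euler('xyz',st["eef_rot"],degrees=True).as_matrix(); T[:3,3]=st["tcp_pos"]
        W=np.linalg.inv(T@np.array(c["mount"])); return K,W[:3,:3],W[:3,3]
    return K,cv2.Rodrigues(np.array(c["rvec"],float))[0],np.array(c["tvec"],float).ravel()
def ray(cam,uv):
    K,Rm,t=cam; d=Rm.T@np.linalg.solve(K,[*uv,1]); return -Rm.T@t,d/np.linalg.norm(d)
def onz(cam,uv,z):
    o,d=ray(cam,uv); return o+d*(z-o[2])/d[2]
def tri(obs):
    A=np.zeros((3,3));b=np.zeros(3);L=[]
    for cam,uv in obs:
        o,d=ray(cam,uv);M=np.eye(3)-np.outer(d,d);A+=M;b+=M@o;L.append((M,o))
    x=np.linalg.solve(A,b); return x,[round(float(np.linalg.norm(M@(x-o)))*1000,1) for M,o in L]
def proj(cam,p):
    K,Rm,t=cam; q=K@(Rm@np.array(p)+t); return q[:2]/q[2]
def save(n,im): cv2.imwrite('pics/'+n,im[...,::-1])
E
python3 - <<'E'
from h import *
print(r.get_state())
for n in("scene","side"):
    im=r.capture(n); np.save(n,im); save(n+'.png',cv2.resize(im,(800,600),interpolation=cv2.INTER_CUBIC))
    K,Rm,t=P(n); print(n,-Rm.T@t,K[0,0])
print(r.camera_params("wrist"))
E
```

```text
{'time_s': 0.0, 'joints': array([-4.94974286e+01,  2.05919048e+01,  6.34943919e-01, -2.07218683e-02,
       -7.01368671e+01, -1.65057589e+01]), 'qd': array([ 0.11841669, -0.041018  , -0.05529059,  0.10870003,  0.06613781,
        0.03704409]), 'joint_torque': array([-6.11195610e-04, -5.82718277e+01,  2.93061090e+01,  6.99742377e+00,
        7.02840698e-03, -1.75933474e-04]), 'tcp_pos': array([ 0.27429689, -0.61625534,  0.24462437]), 'eef_rot': array([ 1.79904504e+02, -7.98310807e-03, -1.56010238e+02]), 'contact_force': array([-0.04804096,  1.0181476 ,  0.71576485]), 'moment': array([-0.02896442, -0.03293214, -0.01450906]), 'gripper_force': 0.0, 'gripper_width': 0.08736478415104902}
scene [1.09390663 0.23912354 0.83245145] 405.50750882934165
side [0.51612157 0.82136288 1.06005216] 470.6434125693362
{'mtx': array([[350.87075803,   0.        , 276.33547863],
       [  0.        , 350.87075803, 206.42120903],
       [  0.        ,   0.        ,   1.        ]]), 'mount': array([[-2.25728314e-04, -9.59624538e-01, -2.81284013e-01,
         7.63557635e-02],
       [ 9.99999521e-01, -4.84475091e-04,  8.50336203e-04,
        -5.17019735e-04],
       [-9.52278584e-04, -2.81283686e-01,  9.59624187e-01,
        -1.40528235e-01],
       [ 0.00000000e+00,  0.00000000e+00,  0.00000000e+00,
         1.00000000e+00]])}
```

View pics/scene.png

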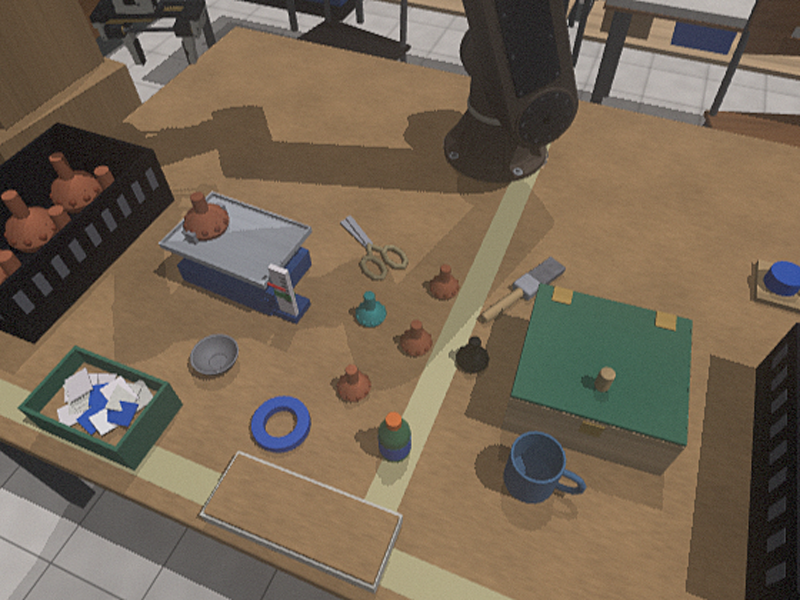

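View pics/side.png

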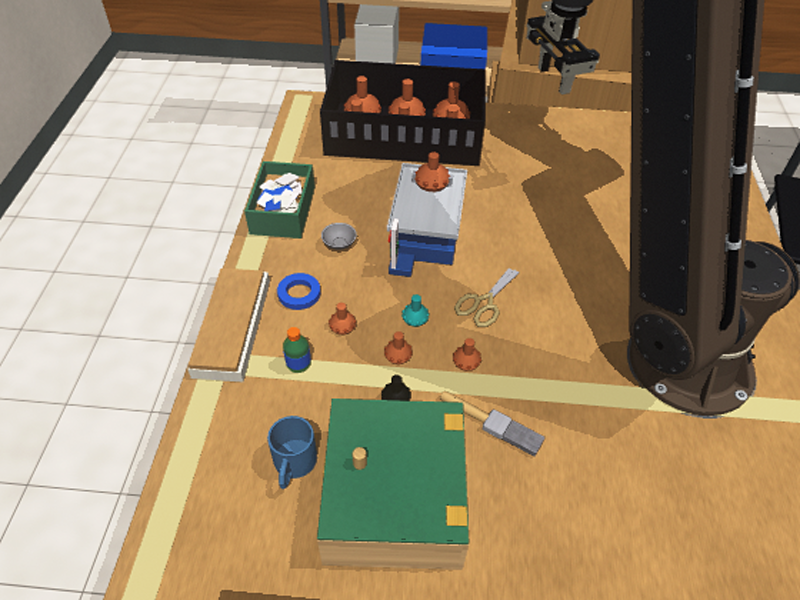

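The scene picture shows three small terracotta ornaments with grip tops at (446,267), (417,323) and (351,368). The scale with the big ornament is at left, with its grip top at (200,195). The chest is at right, with its knob top at (607,372). The side picture shows the same tops at (469,342), (399,336), (342,307), (433,156) and (359,452).

Run:
```python
from h import *
S,D=P("scene"),P("side")
pts=dict(s0=((446,268),(469,342)),s1=((417,324),(399,336)),s2=((351,369),(342,307)),big=((199,196),(433,156)),
knob=((607,372),(360,451)),
lidFL=((513,404),(318,541)) , lidBL=((545,286),(465,403)),lidFR=((686,441),(318,541)),lidBR=((691,322),(468,542)),lidFL2=((513,404),(331,402)),
panNear=((311,232),(459,238)),panA=((215,194),(466,172)),panC=((162,242),(401,167)),panD=((270,280),(388,232)),gaugeTop=((283,267),(394,222)),
glue=((394,417),(294,333)),black=((473,341),(396,378)),teal=((369,295),(416,297)))
for k,(a,b) in pts.items():
    x,e=tri([(S,np.array(a)*.7),(D,np.array(b)*.7)]); print(k,x.round(4),e)
a=np.load('scene.npy')[120:310,110:350]; b=np.load('side.npy')[95:205,190:350]
c1=cv2.resize(a[40:120,0:120],(795,530),interpolation=cv2.INTER_CUBIC)
save('c1.png',c1)
c2=cv2.resize(b[10:105,60:150],(540,570),interpolation=cv2.INTER_CUBIC)
save('c2.png',c2)
```

```text
s0 [0.4374 0.0396 0.0637] [0.2, 0.2]
s1 [0.5694 0.037  0.0615] [0.0, 0.0]
s2 [ 0.687  -0.0267  0.0582] [0.5, 0.5]
big [ 0.5345 -0.3758  0.1721] [0.4, 0.4]
knob [0.6042 0.3312 0.1467] [0.8, 0.8]
lidFL [ 0.6358  0.3029 -0.0643] [94.2, 94.2]
lidBL [0.4477 0.2101 0.1094] [5.4, 5.4]
lidFR [0.6475 0.4566 0.1076] [2.8, 2.8]
lidBR [0.435  0.4403 0.1064] [1.6, 1.6]
lidFL2 [0.6706 0.2219 0.0984] [3.8, 3.8]
panNear [ 0.4671 -0.2115  0.0888] [2.0, 2.0]
panA [ 0.4584 -0.4175  0.1022] [0.6, 0.6]
panC [ 0.6053 -0.4235  0.1049] [4.3, 4.3]
panD [ 0.6124 -0.2029  0.1074] [4.8, 4.8]
gaugeTop [ 0.6016 -0.181   0.1471] [2.5, 2.5]
glue [0.7573 0.0778 0.0992] [1.5, 1.5]
black [0.5663 0.1328 0.0608] [0.2, 0.2]
teal [ 0.5448 -0.0613  0.0644] [0.6, 0.6]
```

View pics/c1.png

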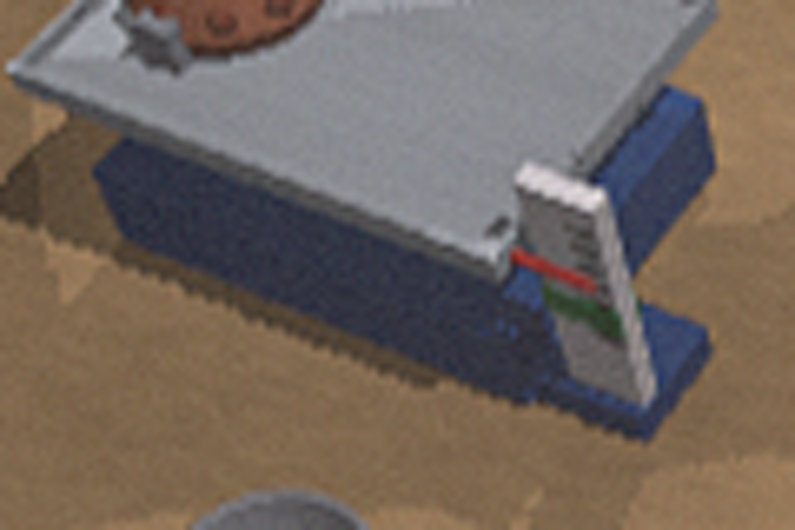

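View pics/c2.png

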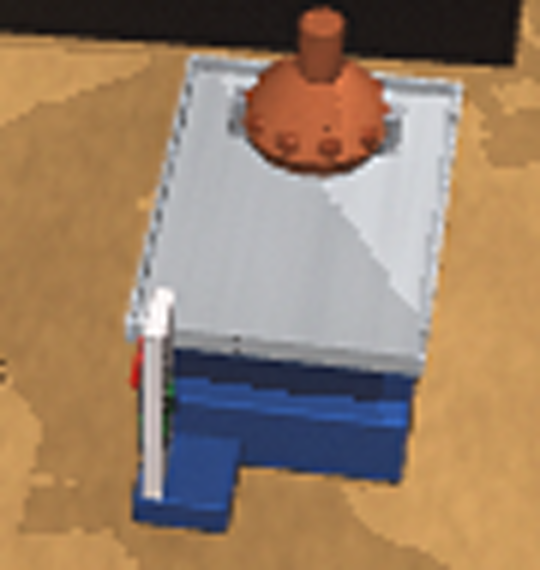

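The crops show the red pointer about 13 mm above the green band, so the pan has sunk about 29 mm and will probably need two ornaments. Gauge post top is at crop (560,180), the pointer line at (512,250)–(597,288), and the band top at (545,288)–(620,318).

```bash
cat >> h.py <<'E'
def go(pos,yaw=178,rpy=None):
    s=r.get_state(); A=R.from_euler('xyz',s["eef_rot"],degrees=True); B=R.from_euler('xyz',rpy or [180,0,yaw],degrees=True)
    return (A.inv().apply(np.array(pos)-s["tcp_pos"])*1000).round(1),(A.inv()*B).as_rotvec().round(3)
E
python3 -c "
from h import *
print(go([.4374,.0396,.15]))"
```

```text
(array([-415.7,  532.8,   95.4]), array([ 0.001, -0.   ,  0.454]))
```

```bash
python3 -m pendant '[[-416,533,0,0,0,0.454],[-416,533,0,0,0,0.454],[-416,533,0,0,0,0.454],[-416,533,0,0,0,0.454],[-416,533,0,0,0,0.454],[-416,533,0,0,0,0.454],[-416,533,0,0,0,0.454],[-416,533,0,0,0,0.454],[-416,533,0,0,0,0.454],[-416,533,0,0,0,0.454],[-416,533,0,0,0,0.454],[-416,533,0,0,0,0.454],[-416,533,50,0,0,0.454],[-416,533,95,0,0,0.454],[-416,533,95,0,0,0.454],[-416,533,95,0,0,0.454]]' 50 20
python3 -c "
from h import *
s=r.get_state();im=r.capture('wrist');save('w1.png',im)
print(go([.4374,.0396,.05])); print(proj(P('wrist',s),[.4374,.0396,.062]))"
```

```text
time_s: 2.1
tcp_pos: [0.4386, 0.0393, 0.152]
eef_rot: [180.0, 0.1, 178.0]
contact_force: [-0.7, -0.5, -0.1]
gripper_width: 0.0502
gripper_force: 0.0
(array([  1.8,  -0.2, 102.4]), array([ 0.001,  0.002, -0.   ]))
[277.33297291 216.52273079]
```

View pics/w1.png

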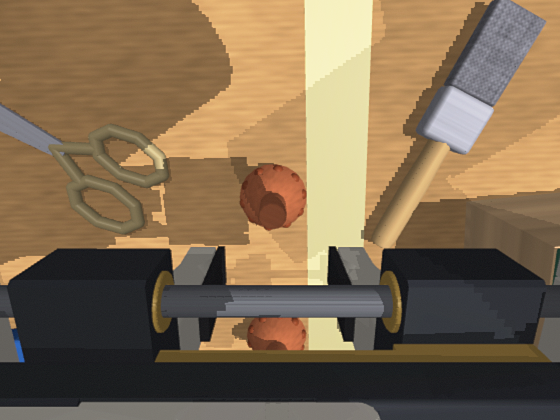

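The wrist view shows the small ornament's grip top at (273,212) against a predicted (277,216), so the estimate is about 2 mm off. The brush and scissors are clear of the fingers.

```bash
python3 -m pendant '[[3,-1.5,40,0,0,0],[3,-1.5,80,0,0,0],[3,-1.5,101,0,0,0],[3,-1.5,101,0,0,0]]' && python3 -m pendant '[[0,0,0,0,0,0],[0,0,0,0,0,0],[0,0,0,0,0,0],[0,0,0,0,0,0],[0,0,-15,0,0,0],[0,0,-50,0,0,0],[0,0,-100,0,0,0],[0,0,-150,0,0,0],[0,0,-190,0,0,0],[0,0,-190,0,0,0]]' 0 20
python3 -c "
from h import *
print(go([.502,-.278,.24]),go([.502,-.278,.147]))"
```

```text
time_s: 2.65
tcp_pos: [0.435, 0.0381, 0.0498]
eef_rot: [-180.0, -0.0, 178.0]
contact_force: [-0.3, 0.6, 0.6]
gripper_width: 0.0504
gripper_force: 0.0
time_s: 3.9
tcp_pos: [0.4361, 0.0387, 0.2426]
eef_rot: [179.8, 0.3, 178.0]
contact_force: [-0.7, 0.3, -2.4]
gripper_width: 0.0192
gripper_force: 20.0
(array([ -76.9, -314.2,    2.1]), array([0.003, 0.006, 0.   ])) (array([ -76.4, -314.5,   95.1]), array([0.003, 0.006, 0.   ]))
```

```bash
python3 -m pendant '[[-10,-40,0,0,0,0],[-22,-90,0,0,0,0],[-34,-140,0,0,0,0],[-46,-190,0,0,0,0],[-58,-240,0,0,0,0],[-70,-285,0,0,0,0],[-76,-308,0,0,0,0],[-77,-314,0,0,0,0],[-77,-314,0,0,0,0],[-77,-314,0,0,0,0],[-77,-314,0,0,0,0]]' 
python3 -c "
from h import *
s=r.get_state();im=r.capture('wrist');save('w2.png',im)
print(s['contact_force'],go([.502,-.278,.147]))"
```

```text
time_s: 5.28
tcp_pos: [0.5007, -0.2776, 0.2398]
eef_rot: [180.0, 0.0, 178.0]
contact_force: [-0.5, 0.4, -0.9]
gripper_width: 0.0195
gripper_force: 20.0
[-0.46342286  0.38773099 -0.94178549] (array([-1.3, -0.2, 92.8]), array([0.   , 0.   , 0.001]))
```

View pics/w2.png

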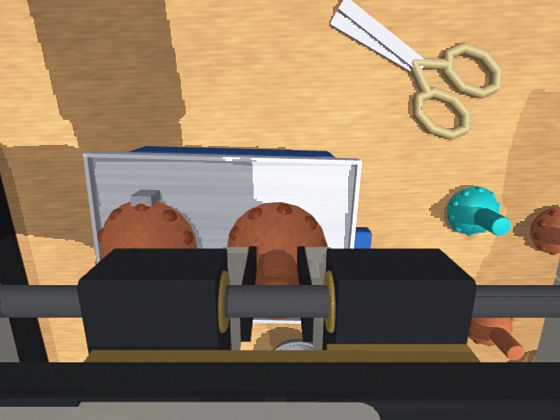

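The held ornament hangs over the free right half of the pan (corners at (88,155) and (360,160)), clear of the big one at (147,240) and inside the rims.

```bash
python3 -c "
from h import *
s=r.get_state();w=P('wrist',s)
for u in((88,155),(360,160)):print(onz(w,u,.1))"
python3 -m pendant '[[-1,0,20,0,0,0],[-1,0,50,0,0,0],[-1,0,75,0,0,0],[-1,0,90,0,0,0],[-1,0,94,0,0,0],[-1,0,96,0,0,0],[-1,0,98,0,0,0],[-1,0,98,0,0,0]]'
```

```text
[ 0.45876196 -0.42700249  0.1       ]
[ 0.47027309 -0.20995516  0.1       ]
time_s: 6.32
tcp_pos: [0.5019, -0.2786, 0.142]
eef_rot: [-180.0, 0.1, 178.0]
contact_force: [0.6, -0.2, -1.7]
gripper_width: 0.0193
gripper_force: 20.0
```

```bash
python3 -m pendant '[[0,0,2,0,0,0],[0,0,3,0,0,0],[0,0,4,0,0,0],[0,0,4,0,0,0]]'; python3 -m pendant '[[0,0,2,0,0,0],[0,0,4,0,0,0],[0,0,4,0,0,0]]';python3 -m pendant '[[0,0,2,0,0,0],[0,0,4,0,0,0],[0,0,4,0,0,0]]'
```

```text
time_s: 6.82
tcp_pos: [0.5016, -0.2785, 0.1375]
eef_rot: [180.0, 0.0, 178.0]
contact_force: [0.3, -0.2, -0.9]
gripper_width: 0.0197
gripper_force: 20.0
time_s: 7.2
tcp_pos: [0.5016, -0.2785, 0.1334]
eef_rot: [180.0, -0.0, 178.0]
contact_force: [0.1, -0.7, -0.7]
gripper_width: 0.0189
gripper_force: 20.0
time_s: 7.58
tcp_pos: [0.5016, -0.2785, 0.1294]
eef_rot: [180.0, -0.0, 178.0]
contact_force: [-0.4, 0.1, -0.5]
gripper_width: 0.0195
gripper_force: 20.0
```

```bash
python3 -m pendant '[[0,0,2,0,0,0],[0,0,3,0,0,0],[0,0,3,0,0,0],[0,0,3,0,0,0]]'; python3 -m pendant '[[0,0,0,0,0,0],[0,0,0,0,0,0],[0,0,0,0,0,0],[0,0,-5,0,0,0],[0,0,-20,0,0,0],[0,0,-60,0,0,0],[0,0,-110,0,0,0],[0,0,-110,0,0,0],[0,0,-110,0,0,0]]' 40
python3 - <<'E'
from h import *
print(go([.5675,.0355,.2]),go([.5675,.0355,.05]))
im=r.capture('scene'); np.save('s2',im)
c=np.hstack([cv2.resize(im[150:230,160:220],None,fx=6,fy=6,interpolation=cv2.INTER_CUBIC),cv2.resize(np.load('scene.npy')[150:230,160:220],None,fx=6,fy=6,interpolation=cv2.INTER_CUBIC)])
save('c3.png',c)
S=P('scene')
for x,y in((.596,-.184),(.602,-.181)):
  print([((proj(S,[x,y,z])-[160,150])*6).round(0).tolist() for z in (.132,.076,.062)])
E
```

```text
time_s: 8.07
tcp_pos: [0.5016, -0.2785, 0.1266]
eef_rot: [180.0, -0.0, 178.0]
contact_force: [-1.2, 0.5, 1.2]
gripper_width: 0.0193
gripper_force: 20.0
time_s: 9.2
tcp_pos: [0.5015, -0.2784, 0.2374]
eef_rot: [180.0, 0.1, 178.0]
contact_force: [0.1, 0.7, -0.8]
gripper_width: 0.0401
gripper_force: 0.0
(array([-54.8, 316. ,  37.5]), array([ 0.   ,  0.001, -0.   ])) (array([-54.6, 316. , 187.5]), array([ 0.   ,  0.001, -0.   ]))
[[233.0, 230.0], [257.0, 322.0], [262.0, 344.0]]
[[232.0, 243.0], [256.0, 335.0], [262.0, 357.0]]
```

View pics/c3.png

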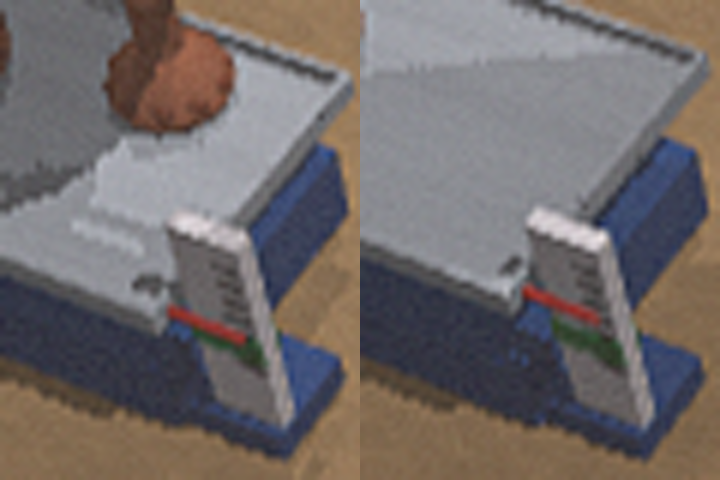

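The pointer now sits at the top edge of the band, about 18 px lower than before. It stands in front of the post, so parallax makes it look too low. A second ornament is needed, and I'll check again afterwards.

```bash
python3 -m pendant '[[-10,60,0,0,0,0],[-20,120,0,0,0,0],[-32,182,0,0,0,0],[-42,242,0,0,0,0],[-52,300,0,0,0,0],[-55,316,20,0,0,0],[-55,316,60,0,0,0],[-55,316,80,0,0,0],[-55,316,80,0,0,0],[-55,316,80,0,0,0]]' 50
python3 -c "
from h import *
s=r.get_state();im=r.capture('wrist');save('w3.png',im[120:330,150:430])
w=P('wrist',s);print(go([.569,.037,.05]), proj(w,[.5694,.037,.062]))
m=cv2.inRange(cv2.cvtColor(im,cv2.COLOR_RGB2HSV),(0,90,60),(12,255,255));n,l,st,c=cv2.connectedComponentsWithStats(m)
for i in range(1,n):
  if st[i,4]>300: print(st[i],c[i])
"
```

```text
time_s: 10.5
tcp_pos: [0.5681, 0.0353, 0.157]
eef_rot: [-180.0, 0.0, 178.0]
contact_force: [-0.2, -0.3, 0.1]
gripper_width: 0.0497
gripper_force: 0.0
(array([ -0.6,   1.6, 107.4]), array([ 0.   ,  0.001, -0.   ])) [279.47039762 217.84310465]
[ 243  169   66   65 3263] [275.55470426 200.43548881]
[ 199  317   46   33 1028] [224.70622568 333.37645914]
```

View pics/w3.png

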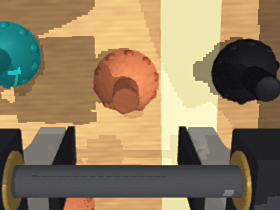

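The grip top is at (276,213) in the full image, so the ornament is at about (0.567, 0.035), right under the tool.

```bash
python3 -m pendant '[[1,0,40,0,0,0],[1,0,80,0,0,0],[1,0,107,0,0,0],[1,0,107,0,0,0]]' && python3 -m pendant '[[0,0,0,0,0,0],[0,0,0,0,0,0],[0,0,0,0,0,0],[0,0,0,0,0,0],[0,0,-15,0,0,0],[0,0,-50,0,0,0],[0,0,-100,0,0,0],[0,0,-150,0,0,0],[0,0,-190,0,0,0],[0,0,-190,0,0,0]]' 0 20
python3 -c "
from h import *
print(go([.572,-.282,.24]),go([.572,-.282,.142]))"
```

```text
time_s: 11.05
tcp_pos: [0.566, 0.035, 0.0487]
eef_rot: [-179.9, -0.1, 178.0]
contact_force: [0.2, -0.3, 1.3]
gripper_width: 0.0503
gripper_force: 0.0
time_s: 12.3
tcp_pos: [0.5682, 0.0358, 0.2443]
eef_rot: [179.9, 0.4, 178.0]
contact_force: [-0.3, 1.1, -1.6]
gripper_width: 0.0192
gripper_force: 20.0
(array([ -14.8, -317.5,    3.7]), array([0.002, 0.007, 0.   ])) (array([ -14.1, -317.7,  101.7]), array([0.002, 0.007, 0.   ]))
```

```bash
python3 -m pendant '[[-2,-40,0,0,0,0],[-4,-90,0,0,0,0],[-6,-140,0,0,0,0],[-9,-190,0,0,0,0],[-11,-240,0,0,0,0],[-13,-285,0,0,0,0],[-15,-310,0,0,0,0],[-15,-317,0,0,0,0],[-15,-317,20,0,0,0],[-15,-317,50,0,0,0],[-15,-317,80,0,0,0],[-15,-317,95,0,0,0],[-15,-317,105,0,0,0],[-15,-317,110,0,0,0],[-15,-317,114,0,0,0],[-15,-317,114,0,0,0]]';  python3 -m pendant '[[0,0,3,0,0,0],[0,0,6,0,0,0],[0,0,6,0,0,0]]';python3 -m pendant '[[0,0,3,0,0,0],[0,0,5,0,0,0],[0,0,5,0,0,0],[0,0,5,0,0,0]]'
```

```text
time_s: 14.3
tcp_pos: [0.5708, -0.282, 0.1259]
eef_rot: [-180.0, 0.0, 178.0]
contact_force: [0.8, 0.4, 0.3]
gripper_width: 0.0197
gripper_force: 20.0
time_s: 14.68
tcp_pos: [0.5707, -0.282, 0.1195]
eef_rot: [-180.0, 0.0, 178.0]
contact_force: [-0.1, -0.4, 0.4]
gripper_width: 0.0195
gripper_force: 20.0
time_s: 15.18
tcp_pos: [0.5707, -0.2819, 0.1146]
eef_rot: [-180.0, 0.0, 178.0]
contact_force: [0.1, 0.1, 0.4]
gripper_width: 0.0194
gripper_force: 20.0
```

```bash
python3 -m pendant '[[0,0,0,0,0,0],[0,0,0,0,0,0],[0,0,0,0,0,0],[0,0,-5,0,0,0],[0,0,-20,0,0,0],[0,0,-60,0,0,0],[0,0,-120,0,0,0],[0,0,-125,0,0,0],[0,0,-125,0,0,0]]' 40
python3 - <<'E'
from h import *
S=P('scene'); im=r.capture('scene'); np.save('s3',im); D=P('side'); d3=r.capture('side'); np.save('d3',d3)
for nm,a in(('0','scene'),('1','s2'),('2','s3')):
    I=np.load(a+'.npy').astype(int)[170:215,180:215]; R_,G,B=I[...,0],I[...,1],I[...,2]
    for c,m in(('red',(R_-np.maximum(G,B)>60)),('grn',(G-np.maximum(R_,B)>15))):
        v,u=np.nonzero(m)
        if len(u): print(nm,c,len(u),'mean',u.mean().round(2)+180,v.mean().round(2)+170,'u',u.min()+180,u.max()+180,'v',v.min()+170,v.max()+170)
# column profile on post
for a in('scene','s2','s3'):
    I=np.load(a+'.npy').astype(int)
    for u in(197,199,201): print(a,u,[(v,*I[v,u]) for v in range(196,212)])
for z in(.132,.09,.076,.062,.05): print(z,proj(S,[.599,-.1825,z]).round(1))
E
```

```text
time_s: 16.3
tcp_pos: [0.5708, -0.2819, 0.2411]
eef_rot: [-180.0, 0.1, 178.0]
contact_force: [-0.7, -0.0, -0.6]
gripper_width: 0.0403
gripper_force: 0.0
0 red 18 mean 192.56 200.17000000000002 u 187 199 v 198 203
0 grn 15 mean 197.0 205.93 u 192 203 v 204 209
1 red 20 mean 193.8 203.65 u 188 200 v 201 206
1 grn 11 mean 197.82 206.82 u 192 203 v 205 209
2 red 18 mean 194.44 206.72 u 189 201 v 204 209
2 grn 15 mean 197.47 205.73 u 192 203 v 203 209
scene 197 [(196, np.int64(87), np.int64(84), np.int64(84)), (197, np.int64(73), np.int64(67), np.int64(70)), (198, np.int64(91), np.int64(84), np.int64(84)), (199, np.int64(86), np.int64(85), np.int64(85)), (200, np.int64(76), np.int64(66), np.int64(65)), (201, np.int64(130), np.int64(76), np.int64(76)), (202, np.int64(133), np.int64(43), np.int64(40)), (203, np.int64(98), np.int64(60), np.int64(59)), (204, np.int64(79), np.int64(80), np.int64(73)), (205, np.int64(53), np.int64(75), np.int64(59)), (206, np.int64(48), np.int64(64), np.int64(44)), (207, np.int64(47), np.int64(66), np.int64(47)), (208, np.int64(81), np.int64(85), np.int64(76)),
[... 5968 characters left out ...]
t64(127)), (200, np.int64(108), np.int64(102), np.int64(102)), (201, np.int64(96), np.int64(89), np.int64(90)), (202, np.int64(96), np.int64(94), np.int64(93)), (203, np.int64(80), np.int64(71), np.int64(71)), (204, np.int64(82), np.int64(76), np.int64(74)), (205, np.int64(93), np.int64(88), np.int64(91)), (206, np.int64(55), np.int64(53), np.int64(46)), (207, np.int64(46), np.int64(67), np.int64(46)), (208, np.int64(87), np.int64(70), np.int64(50)), (209, np.int64(119), np.int64(56), np.int64(53)), (210, np.int64(82), np.int64(48), np.int64(44)), (211, np.int64(79), np.int64(75), np.int64(76))]
0.132 [198.7 189.3]
0.09 [201.8 201. ]
0.076 [202.7 204.7]
0.062 [203.7 208.4]
0.05 [204.5 211.4]
```

Run:
```python
from h import *
for n in('scene','side'):
    c=P(n);p=np.array([.6,-.184,.07]);print(n,[((proj(c,p+d)-proj(c,p))*10/10).round(3).tolist() for d in np.eye(3)*.01],proj(c,p).round(1))
I0,I3=np.load('side.npy'),np.load('d3.npy')
v,u=0,0
p=proj(P('side'),[.6,-.184,.07]).astype(int)
a=[cv2.resize(I[p[1]-25:p[1]+25,p[0]-16:p[0]+17],None,fx=10,fy=10,interpolation=cv2.INTER_CUBIC) for I in(I0,I3)]
print(p);save('c4.png',np.hstack(a))
```

```text
scene [[-2.061, 2.995], [3.634, 1.211], [-0.69, -2.621]] [202.4 206.4]
side [[-3.328, -0.251], [-0.317, 2.351], [0.038, -2.411]] [275.7 174.8]
[275 174]
```

View pics/c4.png

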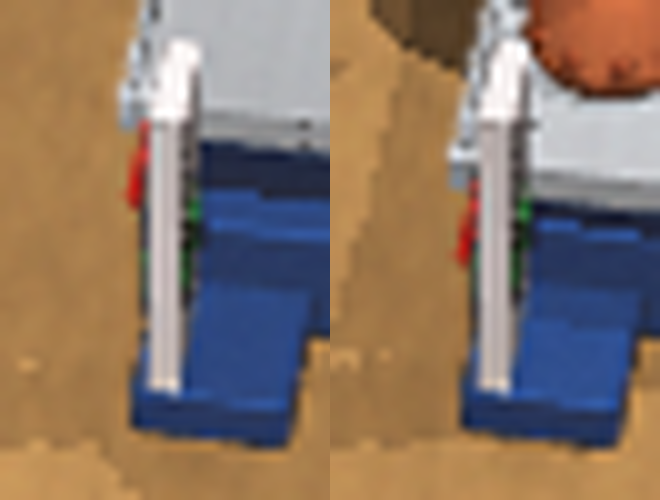

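In the side crop the red pointer stands about 4 mm out from the post, moving from (130,205) on the left to (463,258) on the right. Correcting the scene reading for that parallax gives a sink of about 49.5 mm, mid-band, so the weight is right. Next is the lid.

```bash
python3 -c "
from h import *
print(go([.6025,.3295,.19],-176))"
```

```text
(array([-11. , 611.9,  49.2]), array([ 0.001, -0.001, -0.105]))
```

```bash
python3 -m pendant '[[-2,60,0,0,0,0],[-3,122,0,0,0,0],[-4,184,0,0,0,-0.03],[-5,246,0,0,0,-0.06],[-6,308,0,0,0,-0.1],[-7,370,0,0,0,-0.105],[-8,432,0,0,0,-0.105],[-9,490,0,0,0,-0.105],[-10,550,0,0,0,-0.105],[-11,600,0,0,0,-0.105],[-11,612,25,0,0,-0.105],[-11,612,49,0,0,-0.105],[-11,612,49,0,0,-0.105],[-11,612,49,0,0,-0.105]]' 60
python3 - <<'E'
from h import *
s=r.get_state();im=r.capture('wrist');w=P('wrist',s);save('w4.png',im)
print(proj(w,[.6025,.3295,.144]),proj(w,[.6025,.3295,.108]),[proj(w,[.438-.0698*y,.318+.998*y,.108]).round(0).tolist() for y in(-.12,.12)])
E
```

```text
time_s: 18.15
tcp_pos: [0.6034, 0.3291, 0.1908]
eef_rot: [-180.0, 0.0, -176.0]
contact_force: [-0.7, 0.2, -0.1]
gripper_width: 0.0604
gripper_force: 0.0
[278.01149338 240.71796303] [277.73064813 220.62170348] [[55.0, -69.0], [501.0, -69.0]]
```

View pics/w4.png

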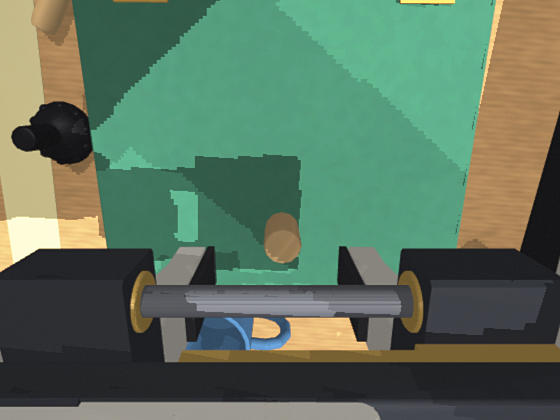

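The knob's end is at (281,246) against a predicted (278,241), so the knob is at (0.605, 0.331). The lid edges run square to the tool, so the yaw is right.

```bash
python3 -m pendant '[[-2,2,20,0,0,0],[-2,2,40,0,0,0],[-2,2,55,0,0,0],[-2,2,58,0,0,0],[-2,2,58,0,0,0]]' && python3 -m pendant '[[0,0,0,0,0,0],[0,0,0,0,0,0],[0,0,0,0,0,0],[0,0,0,0,0,0]]' 0 25
python3 - <<'E'
from h import *
s=r.get_state(); p=s['tcp_pos']
# tool rows: rotate about hinge (tool y axis), hinge in tool frame
A=R.from_euler('xyz',s['eef_rot'],degrees=True); H=np.array([.4407,.3195,.100]); h=A.inv().apply(H-p)
ax=A.inv().apply([.0698,-.9976,0])  # opening axis = -lid y
ax=A.inv().apply(-np.array([-np.sin(np.radians(4)),np.cos(np.radians(4)),0]))
print(h*1000,ax)
for d in (3,6,10,15,20,25,30,35,40,43,45):
    q=R.from_rotvec(ax*np.radians(d)); print(d,((h-q.apply(h))*1000).round(1),q.as_rotvec().round(3))
E
```

```text
time_s: 18.82
tcp_pos: [0.6052, 0.3315, 0.1328]
eef_rot: [-180.0, 0.0, -176.0]
contact_force: [0.0, 0.1, 0.7]
gripper_width: 0.0602
gripper_force: 0.0
time_s: 19.32
tcp_pos: [0.605, 0.3315, 0.1328]
eef_rot: [180.0, 0.0, -176.0]
contact_force: [0.3, 0.5, 0.4]
gripper_width: 0.0257
gripper_force: 0.0
[164.69655785  -0.49763121  32.72308746] [ 5.72377212e-05 -9.99999985e-01 -1.64168698e-04]
3 [ 1.9  0.  -8.6] [ 0.    -0.052 -0.   ]
6 [  4.3   0.  -17. ] [ 0.    -0.105 -0.   ]
10 [  8.2   0.  -28.1] [ 0.    -0.175 -0.   ]
15 [ 14.1   0.  -41.5] [ 0.    -0.262 -0.   ]
20 [ 21.1   0.  -54.4] [ 0.    -0.349 -0.   ]
25 [ 29.3   0.  -66.5] [ 0.    -0.436 -0.   ]
30 [ 38.4   0.  -78. ] [ 0.    -0.524 -0.   ]
35 [ 48.6   0.  -88.5] [ 0.    -0.611 -0.   ]
40 [ 59.6   0.  -98.2] [ 0.    -0.698 -0.   ]
43 [  66.6    0.  -103.5] [ 0.   -0.75 -0.  ]
45 [  71.4    0.  -106.9] [ 0.    -0.785 -0.   ]
```

```bash
python3 -m pendant '[[0,0,0,0,0,0],[0,0,0,0,0,0],[1.9,0,-8.6,0,-0.052,0],[4.3,0,-17,0,-0.105,0],[8.2,0,-28.1,0,-0.175,0],[8.2,0,-28.1,0,-0.175,0]]' 0 30
```

```text
time_s: 20.08
tcp_pos: [0.5964, 0.3319, 0.162]
eef_rot: [179.9, 10.2, -175.9]
contact_force: [0.6, 6.3, -2.7]
gripper_width: 0.0211
gripper_force: 30.0
```

Run:
```python
from h import *
ax=np.array([0,-1.,0]); h=np.array([.1647,0,.0327]); q0=R.from_rotvec(ax*np.radians(10)); p0=h-q0.apply(h)
for d in (13,16,20,24,28,32,36,40,43,45):
    q=R.from_rotvec(ax*np.radians(d)); p=q0.inv().apply(h-q.apply(h)-p0)*1000; print(d,p.round(1),(q0.inv()*q).as_rotvec().round(3))
```

```text
13 [ 1.9  0.  -8.6] [ 0.    -0.052  0.   ]
16 [  4.3   0.  -17. ] [ 0.    -0.105  0.   ]
20 [  8.2   0.  -28.1] [ 0.    -0.175  0.   ]
24 [ 12.8   0.  -38.9] [ 0.    -0.244  0.   ]
28 [ 18.2   0.  -49.3] [ 0.    -0.314  0.   ]
32 [ 24.2   0.  -59.3] [ 0.    -0.384  0.   ]
36 [ 31.    0.  -68.9] [ 0.    -0.454  0.   ]
40 [ 38.4   0.  -78. ] [ 0.    -0.524  0.   ]
43 [ 44.4   0.  -84.4] [ 0.    -0.576  0.   ]
45 [ 48.5   0.  -88.6] [ 0.    -0.611  0.   ]
```

```bash
python3 -m pendant '[[1.9,1,-8.6,0,-0.052,0],[4.3,1,-17,0,-0.105,0],[8.2,1,-28.1,0,-0.175,0],[8.2,1,-28.1,0,-0.175,0]]' && python3 -m pendant '[[1.9,0,-8.6,0,-0.052,0],[4.3,0,-17,0,-0.105,0],[8.2,0,-28.1,0,-0.175,0],[12.8,0,-38.9,0,-0.244,0],[18.2,0,-49.3,0,-0.314,0],[24.2,0,-59.3,0,-0.384,0],[29,0,-66,0,-0.436,0],[29,0,-66,0,-0.436,0],[29,0,-66,0,-0.436,0],[29,0,-66,0,-0.436,0]]'
python3 - <<'E'
from h import *
s=r.get_state();print(s['contact_force'],s['joints'].round(1))
d=s['tcp_pos']-[.4407,.3195,.1]; print(np.degrees(np.arctan2(d[2],d[0]*.9976+d[1]*.07))-np.degrees(np.arctan2(32.7,164.7)))
np.save('sc4',r.capture('scene'));np.save('sd4',r.capture('side'))
# lid free-edge corners: green mask hull in both views
for n in('sc4','sd4'):
    im=np.load(n+'.npy');hsv=cv2.cvtColor(im,cv2.COLOR_RGB2HSV);m=cv2.inRange(hsv,(70,90,25),(90,255,255))
    k,l,st,c=cv2.connectedComponentsWithStats(m);o=np.argsort(-st[1:,4])[:3]+1;print(n,st[o].tolist())
E
```

```text
time_s: 20.58
tcp_pos: [0.5836, 0.3311, 0.1877]
eef_rot: [180.0, 20.1, -175.9]
contact_force: [0.9, 3.5, -1.0]
gripper_width: 0.0213
gripper_force: 30.0
time_s: 21.82
tcp_pos: [0.5809, 0.2849, 0.338]
eef_rot: [-179.6, 37.6, -172.3]
contact_force: [-0.1, 0.3, -0.5]
gripper_width: 0.0003
gripper_force: 0.0
[-0.11845403  0.31608747 -0.5482332 ] [  50.8   -2.3  -41.7   51.7  -32.5 -173.6]
48.77547526732649
sc4 [[411, 254, 38, 33, 245], [249, 211, 21, 17, 144], [13, 243, 52, 45, 91]]
sd4 [[222, 279, 106, 102, 9118], [172, 113, 46, 38, 186], [203, 165, 8, 1, 8]]
```

Joint 6 reached its limit, the pull went sideways and the knob slipped out, so the lid fell shut. I'll back off, straighten the tool and regrasp with the wrist turned half round.

Run:
```python
from h import *
print(go([.605,.3325,.26],-176))
a,b=np.load('side.npy').astype(int),np.load('sd4.npy').astype(int)
def ed(I): 
    m=cv2.inRange(cv2.cvtColor(I.astype(np.uint8),cv2.COLOR_RGB2HSV),(70,90,25),(90,255,255));k,l,st,c=cv2.connectedComponentsWithStats(m);o=np.argsort(-st[1:,4])[0]+1;return st[o]
print(ed(a),ed(b))
```

```text
(array([23.6, 44.3, 80.1]), array([0.015, 0.657, 0.061]))
[ 222  279  106  102 9121] [ 222  279  106  102 9118]
```

```bash
python3 -m pendant '[[6,11,20,0.004,0.16,0.015],[12,22,40,0.008,0.33,0.03],[18,33,60,0.01,0.5,0.045],[23.6,44.3,80,0.015,0.657,0.061],[23.6,44.3,80,0.015,0.657,0.061],[23.6,44.3,80,0.015,0.657,0.061],[23.6,44.3,80,0.015,0.657,0.061],[23.6,44.3,80,0.015,0.657,0.061]]' 60
python3 -c "
from h import *
print(r.get_state()['joints'].round(1),go([.605,.3325,.26],-176))"
```

```text
time_s: 22.92
tcp_pos: [0.6038, 0.3325, 0.2622]
eef_rot: [179.9, 0.1, -175.9]
contact_force: [-0.4, 0.8, -0.2]
gripper_width: 0.0597
gripper_force: 0.0
[  45.    21.3    4.     0.   -72.5 -130.9] (array([-1.2, -0.1,  2.2]), array([0.002, 0.002, 0.001]))
```

```bash
python3 -m pendant '[[-1,0,2,0,0,-0.18],[-1,0,2,0,0,-0.36],[-1,0,2,0,0,-0.54],[-1,0,2,0,0,-0.72],[-1,0,2,0,0,-0.9],[-1,0,2,0,0,-1.08],[-1,0,2,0,0,-1.26],[-1,0,2,0,0,-1.44],[-1,0,2,0,0,-1.62],[-1,0,2,0,0,-1.8],[-1,0,2,0,0,-1.98],[-1,0,2,0,0,-2.16],[-1,0,2,0,0,-2.34],[-1,0,2,0,0,-2.52],[-1,0,2,0,0,-2.7],[-1,0,2,0,0,-2.88],[-1,0,2,0,0,-3.04],[-1,0,2,0,0,-3.14],[-1,0,2,0,0,-3.14],[-1,0,2,0,0,-3.14]]'
python3 - <<'E'
from h import *
s=r.get_state();print(s['joints'].round(1),go([.6055,.3325,.132],4))
im=r.capture('wrist');w=P('wrist',s);hsv=cv2.cvtColor(im,cv2.COLOR_RGB2HSV)
print(proj(w,[.6055,.3325,.144]))
m=cv2.inRange(hsv,(5,50,60),(25,255,255))[130:270,200:350];k,l,st,c=cv2.connectedComponentsWithStats(m)
print([(st[i].tolist(),c[i].round(1).tolist()) for i in range(1,k) if st[i,4]>80])
E
```

```text
time_s: 25.42
tcp_pos: [0.6053, 0.3328, 0.259]
eef_rot: [-179.9, -0.0, 3.8]
contact_force: [-0.6, 0.0, 0.6]
gripper_width: 0.0599
gripper_force: 0.0
[ 44.9  21.6   4.   -0.  -72.3  48.9] (array([1.00e-01, 4.00e-01, 1.27e+02]), array([-0.001, -0.001, -0.003]))
[276.41261694 207.39413932]
[([63, 55, 29, 36, 800], [76.7, 72.7])]
```

```bash
python3 -m pendant '[[0,0,50,0,0,-0.003],[0,0,95,0,0,-0.003],[0,0,122,0,0,-0.003],[0,0,127,0,0,-0.003],[0,0,127,0,0,-0.003]]' && python3 -m pendant '[[0,0,0,0,0,0],[0,0,0,0,0,0],[0,0,0,0,0,0],[0,0,0,0,0,0],[0,0,0,0,0,0],[0,0,0,0,0,0]]' 0 40
python3 - <<'E'
from h import *
ax=np.array([0,1.,0]); h=np.array([-.1650,0,.0320]); q0=R.identity();p0=0
for d in (3,6,9,12,15,18,21,24,27,30,33,36,39,42,45):
    q=R.from_rotvec(ax*np.radians(d)); print(d,((h-q.apply(h))*1000).round(1),q.as_rotvec().round(3))
E
```

```text
time_s: 26.1
tcp_pos: [0.606, 0.3331, 0.1319]
eef_rot: [-180.0, -0.0, 4.1]
contact_force: [-0.2, 1.2, -0.2]
gripper_width: 0.06
gripper_force: 0.0
time_s: 26.85
tcp_pos: [0.6056, 0.3326, 0.1312]
eef_rot: [180.0, 0.0, 4.1]
contact_force: [0.5, -1.3, 2.4]
gripper_width: 0.0212
gripper_force: 40.0
3 [-1.9  0.  -8.6] [0.    0.052 0.   ]
6 [ -4.2   0.  -17.1] [0.    0.105 0.   ]
9 [ -7.    0.  -25.4] [0.    0.157 0.   ]
12 [-10.3   0.  -33.6] [0.    0.209 0.   ]
15 [-13.9   0.  -41.6] [0.    0.262 0.   ]
18 [-18.    0.  -49.4] [0.    0.314 0.   ]
21 [-22.4   0.  -57. ] [0.    0.367 0.   ]
24 [-27.3   0.  -64.3] [0.    0.419 0.   ]
27 [-32.5   0.  -71.4] [0.    0.471 0.   ]
30 [-38.1   0.  -78.2] [0.    0.524 0.   ]
33 [-44.    0.  -84.7] [0.    0.576 0.   ]
36 [-50.3   0.  -90.9] [0.    0.628 0.   ]
39 [-56.9   0.  -96.7] [0.    0.681 0.   ]
42 [ -63.8    0.  -102.2] [0.    0.733 0.   ]
45 [ -71.     0.  -107.3] [0.    0.785 0.   ]
```

```bash
python3 -m pendant '[[-1.9,0,-8.6,0,0.052,0],[-4.2,0,-17.1,0,0.105,0],[-7,0,-25.4,0,0.157,0],[-10.3,0,-33.6,0,0.209,0],[-13.9,0,-41.6,0,0.262,0],[-18,0,-49.4,0,0.314,0],[-18,0,-49.4,0,0.314,0],[-18,0,-49.4,0,0.314,0]]'
python3 - <<'E'
from h import *
print(r.get_state()['joints'].round(1))
ax=np.array([0,1.,0]); h=np.array([-.1650,0,.0320]); q0=R.from_rotvec(ax*np.radians(18)); p0=h-q0.apply(h)
for d in (20,22,24,26,28,30,32,34,36,38,40,42,44,45):
    q=R.from_rotvec(ax*np.radians(d)); p=q0.inv().apply(h-q.apply(h)-p0)*1000; print(d,p.round(1),(q0.inv()*q).as_rotvec().round(3)[1])
E
```

```text
time_s: 27.85
tcp_pos: [0.588, 0.3315, 0.1808]
eef_rot: [-180.0, -18.0, 4.1]
contact_force: [3.5, -1.0, 0.3]
gripper_width: 0.0213
gripper_force: 40.0
[ 52.1  15.1 -27.   22.  -37.7  25.8]
20 [-1.2  0.  -5.7] 0.035
22 [ -2.6   0.  -11.4] 0.07
24 [ -4.2   0.  -17.1] 0.105
26 [ -6.1   0.  -22.7] 0.14
28 [ -8.1   0.  -28.2] 0.175
30 [-10.3   0.  -33.6] 0.209
32 [-12.6   0.  -39. ] 0.244
34 [-15.2   0.  -44.2] 0.279
36 [-18.    0.  -49.4] 0.314
38 [-20.9   0.  -54.5] 0.349
40 [-24.    0.  -59.5] 0.384
42 [-27.3   0.  -64.3] 0.419
44 [-30.7   0.  -69.1] 0.454
45 [-32.5   0.  -71.4] 0.471
```

```bash
python3 -m pendant '[[-1.2,0,-5.7,0,0.035,0],[-2.6,0,-11.4,0,0.07,0],[-4.2,0,-17.1,0,0.105,0],[-6.1,0,-22.7,0,0.14,0],[-8.1,0,-28.2,0,0.175,0],[-10.3,0,-33.6,0,0.209,0],[-10.3,0,-33.6,0,0.209,0],[-10.3,0,-33.6,0,0.209,0]]'
python3 - <<'E'
from h import *
print(r.get_state()['joints'].round(1))
E
```

```text
time_s: 28.85
tcp_pos: [0.5682, 0.3301, 0.2095]
eef_rot: [-180.0, -29.9, 4.0]
contact_force: [4.7, -0.6, 0.5]
gripper_width: 0.0211
gripper_force: 40.0
[ 51.8   8.1 -44.7  55.1 -26.7  -5.7]
```

```bash
cat > arc.py <<'E'
from h import *
import sys
def arc(pairs,H=np.array([.4407,.3195,.1]),l=.165,n=.032):
    s=r.get_state();A=R.from_euler('xyz',s["eef_rot"],degrees=True);e=np.array([np.cos(np.radians(4)),np.sin(np.radians(4)),0])
    d=s['tcp_pos']-H; a,z=d@e,d[2]; rad=np.hypot(a,z); th=np.degrees(np.arctan2(z,a)-np.arctan2(n,l)); print('rad',rad,np.hypot(l,n),'lid',th)
    lat=d-a*e-[0,0,z]
    for D,t in pairs:
        g=np.radians(D)+np.arctan2(n,l); p=H+lat+e*rad*np.cos(g)+[0,0,rad*np.sin(g)]
        B=R.from_euler('xyz',[180,-t,4],degrees=True)
        print(D,t,p.round(4),(A.inv().apply(p-s['tcp_pos'])*1000).round(1).tolist(),(A.inv()*B).as_rotvec().round(3).tolist())
E
python3 -c "
from arc import *
arc([(31,29.5),(32,29),(33,28.5),(34,28),(35,27.5),(36,27),(37,26.5),(38,26),(39,25.5),(40,25),(41,25),(42,25),(43,25),(44,25),(45,25)])"
```

```text
rad 0.1683757087083075 0.16807438829280327 lid 29.57239237132033
31 29.5 [0.5655 0.33   0.2126] [-0.8, -0.0, -4.1] [-0.001, -0.007, 0.001]
32 29 [0.5635 0.3298 0.2148] [-1.5, -0.0, -7.0] [-0.001, -0.016, 0.001]
33 28.5 [0.5615 0.3297 0.2169] [-2.2, -0.0, -9.8] [-0.001, -0.025, 0.001]
34 28 [0.5594 0.3295 0.219 ] [-2.9, -0.0, -12.7] [-0.001, -0.034, 0.001]
35 27.5 [0.5573 0.3294 0.2211] [-3.7, -0.0, -15.5] [-0.001, -0.042, 0.001]
36 27 [0.5552 0.3292 0.2231] [-4.5, -0.0, -18.3] [-0.001, -0.051, 0.001]
37 26.5 [0.553  0.3291 0.2251] [-5.4, -0.0, -21.1] [-0.001, -0.06, 0.001]
38 26 [0.5508 0.3289 0.227 ] [-6.3, -0.0, -23.9] [-0.001, -0.069, 0.001]
39 25.5 [0.5486 0.3288 0.2289] [-7.3, -0.0, -26.7] [-0.001, -0.077, 0.001]
40 25 [0.5463 0.3286 0.2308] [-8.3, -0.0, -29.4] [-0.001, -0.086, 0.001]
41 25 [0.544  0.3285 0.2326] [-9.4, -0.0, -32.2] [-0.001, -0.086, 0.001]
42 25 [0.5417 0.3283 0.2344] [-10.6, -0.0, -34.9] [-0.001, -0.086, 0.001]
43 25 [0.5394 0.3281 0.2362] [-11.7, -0.0, -37.6] [-0.001, -0.086, 0.001]
44 25 [0.537  0.328  0.2379] [-12.9, -0.0, -40.3] [-0.001, -0.086, 0.001]
45 25 [0.5346 0.3278 0.2395] [-14.2, -0.0, -42.9] [-0.001, -0.086, 0.001]
```

```bash
python3 -m pendant '[[-0.8,0,-4.1,0,-0.007,0],[-1.5,0,-7,0,-0.016,0],[-2.2,0,-9.8,0,-0.025,0],[-2.9,0,-12.7,0,-0.034,0],[-3.7,0,-15.5,0,-0.042,0],[-4.5,0,-18.3,0,-0.051,0],[-5.4,0,-21.1,0,-0.06,0],[-6.3,0,-23.9,0,-0.069,0],[-6.3,0,-23.9,0,-0.069,0],[-6.3,0,-23.9,0,-0.069,0]]'
python3 -c "
from arc import *
print(r.get_state()['joints'].round(1));arc([(39,25.5),(40,25),(41,25),(42,25),(43,25),(44,25),(45,25)])"
```

```text
time_s: 30.1
tcp_pos: [0.5499, 0.3289, 0.2264]
eef_rot: [-180.0, -26.0, 4.1]
contact_force: [2.2, 1.1, -2.7]
gripper_width: 0.0216
gripper_force: 40.0
[ 56.3   6.9 -38.5  38.2 -34.    7.7]
rad 0.16731238681842425 0.16807438829280327 lid 38.08632459262185
39 25.5 [0.5479 0.3288 0.2281] [-1.1, -0.0, -2.4] [-0.001, -0.008, 0.002]
40 25 [0.5457 0.3286 0.23  ] [-2.3, -0.0, -5.1] [-0.001, -0.017, 0.002]
41 25 [0.5434 0.3285 0.2318] [-3.5, -0.0, -7.7] [-0.001, -0.017, 0.002]
42 25 [0.5411 0.3283 0.2336] [-4.8, -0.0, -10.4] [-0.001, -0.017, 0.002]
43 25 [0.5387 0.3282 0.2353] [-6.2, -0.0, -12.9] [-0.001, -0.017, 0.002]
44 25 [0.5364 0.328  0.237 ] [-7.6, -0.0, -15.5] [-0.001, -0.017, 0.002]
45 25 [0.534  0.3278 0.2387] [-9.0, -0.0, -18.0] [-0.001, -0.017, 0.002]
```

```bash
python3 -m pendant '[[-1.1,0,-2.4,0,-0.008,0],[-2.3,0,-5.1,0,-0.017,0],[-3.5,0,-7.7,0,-0.017,0],[-4.8,0,-10.4,0,-0.017,0],[-6.2,0,-12.9,0,-0.017,0],[-7.6,0,-15.5,0,-0.017,0],[-9,0,-18,0,-0.017,0],[-9,0,-18,0,-0.017,0],[-9,0,-18,0,-0.017,0],[-9,0,-18,0,-0.017,0]]'
python3 - <<'E'
from arc import *
print(r.get_state()['joints'].round(1));arc([(45,25)])
a,b=r.capture('scene'),r.capture('side');np.save('fs',a);np.save('fd',b)
h=np.hstack([cv2.resize(a[120:390,310:500],(400,568)),cv2.resize(b[150:400,190:366],(400,568))]);save('fin.png',h)
E
```

```text
time_s: 31.35
tcp_pos: [0.5341, 0.3278, 0.2388]
eef_rot: [-180.0, -25.0, 4.1]
contact_force: [-0.7, 4.7, -6.8]
gripper_width: 0.0213
gripper_force: 40.0
[ 58.2   5.4 -37.2  34.4 -37.3  10.1]
rad 0.16752343697470176 0.16807438829280327 lid 44.999540714343404
45 25 [0.5341 0.3278 0.2388] [-0.0, -0.0, -0.0] [-0.001, -0.0, 0.002]
```

View pics/fin.png

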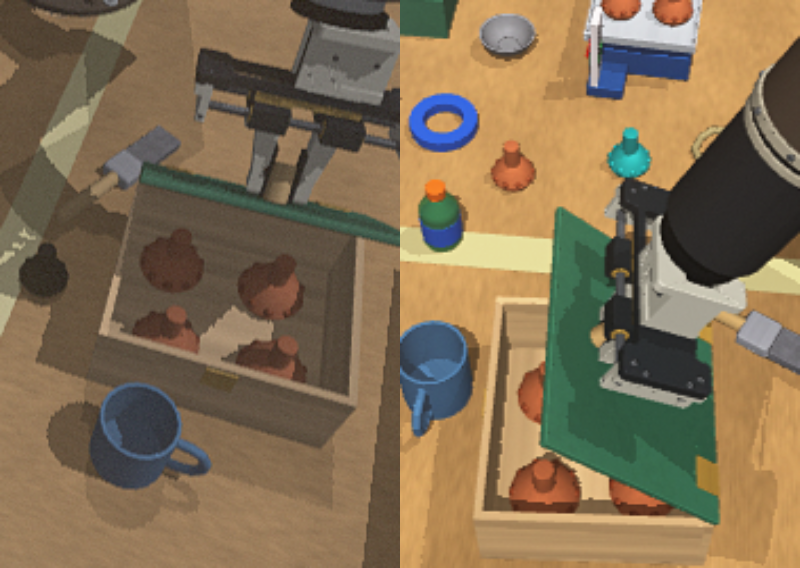

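The lid stands open with the knob between the fingers. The free-edge corner is at (143,168) in the scene half and (558,210) in the side half.

Run:
```python
from h import *
x,e=tri([(P('scene'),(377.9,200.4)),(P('side'),(259.5,242.4))]);print(x,e)
H=np.array([.4407,.3195,.1]);u=np.array([.99756,.0698,0]);
for A in(40,42,45,48,50):
    a=np.radians(A);c=[H+u*(.22*np.cos(a)-t*np.sin(a))+np.array([-.0698,.99756,0])*y+[0,0,.22*np.sin(a)+t*np.cos(a)] for y,t in((-.12,.008),(.12,.008))]
    print(A,c[0].round(3),proj(P('scene'),c[0]).round(1),[proj(P('side'),q).round(1) for q in c])
I=[np.load(f) for f in('s3.npy','fs.npy')]
for J in I:
    J=J.astype(int)[170:215,180:215];m=J[...,0]-np.maximum(J[...,1],J[...,2])>60;v,uu=np.nonzero(m);print(v.mean()+170,uu.mean()+180)
```

```text
[0.59685943 0.2160819  0.26451599] [3.7, 3.7]
40 [0.612 0.211 0.248] [372.6 213.3] [array([253.9, 243.4]), array([246.8, 347.7])]
42 [0.607 0.211 0.253] [373.6 209.2] [array([256.3, 241.9]), array([249.5, 346.4])]
45 [0.599 0.21  0.261] [375.2 203.1] [array([260. , 239.7]), array([253.9, 344.6])]
48 [0.59  0.21  0.269] [376.8 197. ] [array([264.1, 237.6]), array([258.6, 342.9])]
50 [0.584 0.209 0.274] [377.8 192.9] [array([266.9, 236.3]), array([261.9, 341.8])]
206.72222222222223 194.44444444444446
206.72222222222223 194.44444444444446
```

```bash
python3 -m pendant '[[0,0,0,0,0,0],[0,0,0,0,0,0],[0,0,0,0,0,0],[0,0,0,0,0,0]]'; python3 -c "
from plant import r
print(r.close_job())"
```

```text
time_s: 31.95
tcp_pos: [0.5341, 0.3279, 0.2388]
eef_rot: [-180.0, -25.0, 4.1]
contact_force: [-1.1, 5.2, -7.1]
gripper_width: 0.0215
gripper_force: 40.0
the job is handed in; nothing more can be done
None
```

I set two ornaments on the pan (sunk about 49.5 mm by my parallax-corrected reading, mid-band) and handed in at 32 s with the gripper holding the lid at about 45°; on the first lift, made after the weighing, the knob slipped out and the lid fell shut, so I regrasped it.

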